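# Hold the spring clip open around the tea-list card

## Task

Take the steel spring clip off the front rim of the upper white basket by squeezing its two thumb pads, carry it to the stiff card standing in its wooden foot, and hold it there squeezed open over the card's top edge, so that I can slip a sheet in behind it: one jaw on each side of the card and both jaw tips at least a centimetre below the top edge, the jaws gaping at least 15 mm and the clip not touching the card. Do not drop the clip, do not push the card about or tip it, and leave the baskets and tea things where they stand. Finish like that, with the gripper still holding the clip open in the air; do not let go.

Things in the scene. Friction and masses are not known exactly. Their poses are not given: they have to be found in the camera images.
- clip: Steel spring clip, first half with hinge coil; 48 g in all, 97 mm tall, 32 mm wide along the hinge. Stands jaws down, pinching the 4 mm front wall of the upper basket, jaw tips 25 mm below the rim. Origin between the jaw tips; x along the hinge (level), z up to the thumb pads, y towards this half. Hinge at z 50 mm, pads at z 92 mm. Squeezed, this frame leans by half the joint's value
- clip_arm (a joint): Hinge of the clip's second half: 0 on the wall (jaws 4 mm apart), grows in rad as the jaws open, stop at 0.65. Spring torque 0.15 N m at 0, plus 0.35 N m per rad: about 4 N on the pads starts it, 8 N holds it at 0.5. Jaw gap about 4 mm + 50 mm x value; the pads are 54 mm over their outer faces at 0, 32 mm at 0.5
- pad_a (a point): Thumb pad of the first half: centre of a level steel roll, 10 mm thick, 30 mm long along the hinge. At rest 22 mm to one side of the clip's middle plane, 92 mm above the jaw tips. The gripper squeezes pad_a and pad_b together from above; their levers run down and inwards from them
- pad_b (a point): Thumb pad of the second half, mirror image of pad_a (same size), on the other side
- tip_a (a point): Inner lower edge of the first half's jaw, middle of its 26 mm width (jaws are 4 mm thick, outside of this point)
- tip_b (a point): Inner lower edge of the second half's jaw, mirror image of tip_a
- card: Stiff pale card upright in a dark wooden foot, loose, 0.45 kg. Foot 75 x 140 x 22 mm; card 4 mm thick, 120 mm wide, top edge 130 mm above the table. Origin: centre of the foot's underside; x: normal to the card, y: along its width, z: up
- card_top (a point): Middle of the card's top edge (axes as card)
- baskets: Two stacked white plastic baskets, one loose stack of 1.6 kg, 170 x 260 mm (x, y), walls 4 mm, upper rim 155 mm above the table. Origin: centre of the underside; x points to the back, so the front wall with the clip lies 83 mm (wall centre) to -x; the clip sits up to 70 mm to either side of that wall's middle
- teapot: white ceramic teapot with lid on a cork trivet at the back, 136 mm across its body, 210 mm long with spout and handle, 126 mm tall, loose; origin at the centre of its underside. Bystander
- glass0: clear tea glass, loose, 62 mm across the rim, 90 mm tall, origin at the centre of its underside. Bystander
- glass1: clear tea glass, loose, 62 mm across the rim, 90 mm tall, origin at the centre of its underside. Bystander
- glass2: clear tea glass, loose, 62 mm across the rim, 90 mm tall, origin at the centre of its underside. Bystander
- sugar_bowl: white bowl, loose, 90 mm across, 50 mm tall, origin at the centre of its underside. Bystander
- teaspoon: teaspoon lying on the table, loose, 140 mm long. Bystander
Not all that is in view belongs to the job. Several things have the shape of the card; the one meant has the colours described above.

How it is judged:
On the way:
1. the clip is off the basket, held by the fingers alone (contact force between the fingers and clip above 1 N and contact force between clip and baskets below 0.05 N and height (world z) of clip above 0.16 m), for 0.2 s.
At the end, for the whole second after the job is handed in: Gripper holds the clip still (over 3 N), jaw tips over 14 mm apart, each over 1 mm clear of the card's faces on either side, over 8 mm below its top edge, within 50 mm of its middle; clip and arm off the card, clip off the basket; card upright (0.05 rad), within 20 mm of its start (distance between tip_a and tip_b above 0.014 m and z of each of tip_a, tip_b in the frame of card_top below -0.008 m and y of tip_a in the frame of card_top between -0.05 and 0.05 m and y of tip_b in the frame of card_top between -0.05 and 0.05 m and ((x of tip_a in the frame of card_top above 0.003 m and x of tip_b in the frame of card_top below -0.003 m) or (x of tip_b in the frame of card_top above 0.003 m and x of tip_a in the frame of card_top below -0.003 m)) and contact force between each of clip, the arm and card below 0.3 N and contact force between the fingers and clip above 3 N and contact force between clip and baskets below 0.1 N and linear speed of clip below 0.03 m/s and angle between card's own z axis and vertical below 0.05 rad and distance of card_top from where it was at the start of the episode below 0.02 m); the arm keeps its last pose, push and grip.
It fails at once if the clip is dropped (height (world z) of clip below 0.05 m).
It fails at once if the card is tipped or pushed away (angle between card's own z axis and vertical above 0.2 rad or distance of card from where it was at the start of the episode above 0.03 m).
It fails at once if the baskets are shoved (distance of baskets from where it was at the start of the episode above 0.03 m).
It fails at once if tea things are disturbed (distance of any of teapot, glass0, glass1, glass2, sugar_bowl, teaspoon from where it was at the start of the episode above 0.03 m).
It also fails if it takes over 42 s, if anything falls off the work surface, if the arm or the gripper's body presses on something with over 40 N, if the wrist force passes 120 N, or if a joint passes its speed limit or range.

## Robot

A 6-joint arm with a two-finger parallel gripper is mounted at the origin on the work surface. World frame = base frame: x ahead of the robot, y to its left, z up, the work surface at z = 0. Lengths are in m, angles in rad, forces in N, time in s.
With the tool pointing down it reaches from about 0.3 to 0.875 m from the base axis. Payload 6.4 kg.
Tool frame: the origin (TCP) lies midway between the tips of the shut fingers; the grasp point (between the pads) lies robot.pinch_z behind it (robot.pinch_z is the distance from the TCP to the grasp point, in m); z points along the fingers, y is the line along which they close (so a half turn about z gives the same grasp; the last joint's range is limited). The gripper opens to 88 mm and grips with 3 to 60 N. Pads are 18 mm wide; open, the fingers measure 123 mm over their backs; the gripper's body (75 mm by 187 mm) begins 45 mm behind the grasp point.
Start: joints at [-1.536, 0.181, 1.607, -0, 1.354, -0.206], TCP at [0.137, -0.558, 0.239] pointing down, gripper open.
Joint ranges: [-2.99, 2.99], [-0.89, 2.07], [0.3, 2.58], [-1.14, 4.28], [0, 2.63], [-3.12, 3.12]. Speed limits (rad/s): [2.57, 2.57, 3.01, 3.14, 3.14, 3.14].

## Interface

Orientations are given as a unit quaternion [x, y, z, w].
In Python, from bench import robot, optics gives the robot as it stands. The module is installed in compiled form; this text tells all that it offers.
- The arm moves only by the tool drive_tool, never from a script. Its argument "moves" is a list of rows, each a list of 7 numbers: the shift along the tool's x, y, z in m, then the turn, a rotation vector about the tool's x, y, z in rad, then the gripper's target within -1 to 1 (fully open at 1, half-way at 0, shut at -1). A call has 1 to 5 rows; each row is the pose to reach, as a shift and turn from the pose commanded when the call began, along the tool's axes at that moment; what a row does not reach only later rows make up. A row lasts 1/10 s, in which the tool goes at most 50 mm and 8.59 degrees, less where a joint would pass 70% of its speed; a pose out of reach is approached as far as the arm can. A call with a gripper value outside its range is refused whole. The fingers move at their own pace and stop on an object; "force" is the grip in N (left out, the last holds). Time passes only in rows, so rows that repeat a pose let the fingers close. It gives the time, the measured TCP pose, the force, the opening and the grip force at its end, in the units of the state.
- robot.observe(): the state, without advancing time (a new reading comes with each control period).
- optics.camera(name): name is "side" or "top"; returns a dict with "img" (480x640x3 uint8, blue, green, red), "fx", "fy", "cx", "cy" (pixels), "R" (3x3) and "t" (3): a world point X has camera coordinates R X + t. Camera axes: x right, y down, z forward; pixel columns grow to the right and rows downward; lengths in m; the calibration is good to about 2 mm. A picture is of the moment at which its call begins. There is no depth.
- robot.finish_job(): hands the job in; it is judged then, once.
The state is a dict: "t": time; "joint_positions": joint angles; "qvel": joint speeds; "effort": joint torques, N m; "tcp_pos": TCP position; "tool_rot": TCP orientation; "contact_force": force on the tool from outside, world axes, zero at the start; "torque": the same for the moment, N m; "opening": opening from 0.0 (shut) to 1.0 (fully open); "gripper_force": force on a finger pad.
Only numpy, scipy, OpenCV 4.12 (cv2) and the standard library are available. Lean on these libraries where they do the work, as an engineer would, in place of code of your own. Each camera call takes 0.05 s, during which the arm holds its last target. There are 200 camera calls.

## Working session

There is one attempt and no reset: what is moved stays moved. The work goes in short steps, Python scripts to look and compute and a tool call to move; the robot and the scene stay as the last step left them, time stands still between calls to the robot, and variables do not carry over. Pictures are saved under pics/ and viewed, at most 10 in all, crops included, and the job is handed in when it is done.

Besides the shell and the picture viewer there is one more tool, called after ">>>" by a JSON object that holds its "api" and its "payload", one argument or row to a line. drive_tool: Moves the arm, as the interface text tells. Its arguments: {"type":"object","properties":{"moves":{"type":"array","items":{"type":"array","items":{"type":"number"}}},"force":{"type":"number"}},"required":["moves"]}

```bash
mkdir -p pics; cat > h.py <<'E'
import numpy as np, cv2
from bench import robot, optics
def ray(c,u,v):
    d=c["R"].T@np.array([(u-c["cx"])/c["fx"],(v-c["cy"])/c["fy"],1.]); return -c["R"].T@c["t"], d
def onz(c,u,v,z):
    o,d=ray(c,u,v); return o+d*(z-o[2])/d[2]
def tri(c1,p1,c2,p2):
    o1,d1=ray(c1,*p1);o2,d2=ray(c2,*p2)
    s=np.linalg.lstsq(np.c_[d1,-d2],o2-o1,rcond=None)[0]
    a=o1+s[0]*d1;b=o2+s[1]*d2
    return (a+b)/2,np.linalg.norm(a-b)
def proj(c,X):
    p=c["R"]@np.asarray(X)+c["t"]; return np.array([c["fx"]*p[0]/p[2]+c["cx"],c["fy"]*p[1]/p[2]+c["cy"]])
E
python3 - <<'E'
from h import *
for n in("side","top"):
    c=optics.camera(n);cv2.imwrite(f"pics/{n}0.png",c["img"])
    print(n,c["fx"],-c["R"].T@c["t"],c["R"][2])
print(robot.observe(),robot.pinch_z)
E
```

```text
side 525.8842422060177 [0.23075788 0.67998258 0.9830687 ] [ 0.29672932 -0.6334609  -0.71461807]
top 599.6970518057251 [ 0.42690141 -0.05436623  1.30165636] [ 0.10809353 -0.00424161 -0.99413168]
{'t': 0.1, 'joint_positions': array([-1.53627088e+00,  1.81462210e-01,  1.60786670e+00,  5.85197627e-06,
        1.35380257e+00, -2.06271276e-01]), 'qvel': array([ 0.00065715, -0.00115208, -0.00331247, -0.00128987, -0.0008702 ,
       -0.00019997]), 'effort': array([ 6.99679476e-04, -4.34820271e+01, -3.42694080e+01,  7.03495229e-02,
        3.40306631e-02, -4.44067268e-05]), 'tcp_pos': array([ 0.13714238, -0.55792757,  0.23792275]), 'tool_rot': array([ 9.92760650e-01,  1.20107033e-01,  6.88369517e-05, -7.66333197e-04]), 'contact_force': array([ 0.13060245, -0.40398   , -0.31586316]), 'torque': array([ 0.03154081, -0.00505923, -0.02128442]), 'gripper_force': 0.0, 'opening': 0.9998150420719746} 0.0187
```

View pics/side0.png

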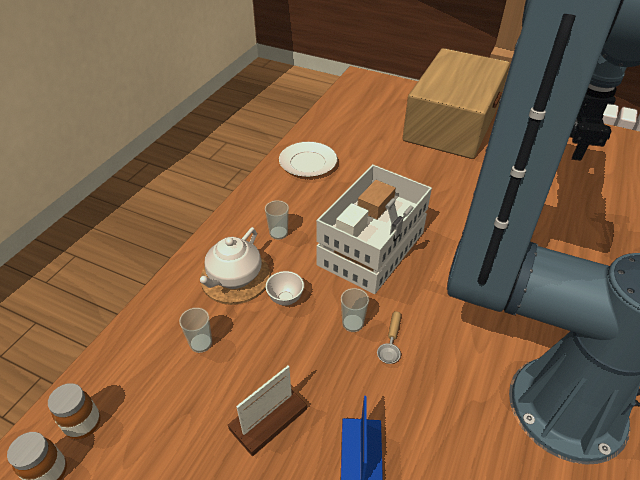

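View pics/top0.png

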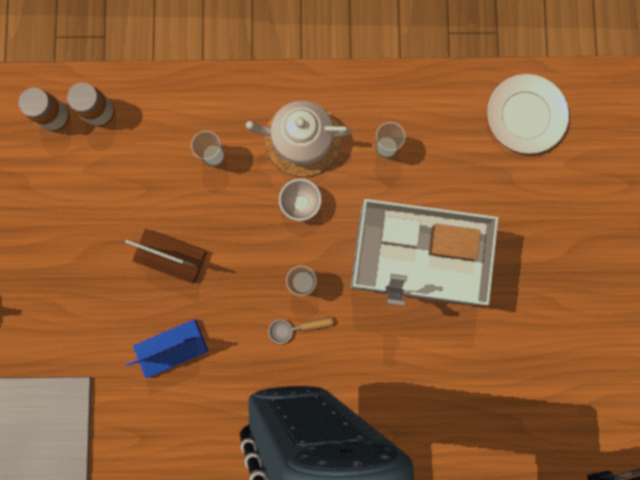

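Candidates: the card could be the pale card in the dark foot (top 165,255; side 268,405) or the blue stand (top 170,350; side 362,440). By colour it is the first. There is only one clip, at top (397,289), side (396,215). The next step is a close crop of both.

```bash
python3 - <<'E'
from h import *
t=cv2.imread("pics/top0.png");s=cv2.imread("pics/side0.png")
r=lambda im,x,y,w,h:cv2.resize(im[y:y+h,x:x+w],(400,300),interpolation=cv2.INTER_CUBIC)
cv2.imwrite("pics/crop1.png",np.vstack([np.hstack([r(t,360,260,80,60),r(s,360,180,80,60)]),np.hstack([r(t,115,220,100,75),r(s,210,360,120,90)])]))
E
```

```text
(no output)
```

View pics/crop1.png

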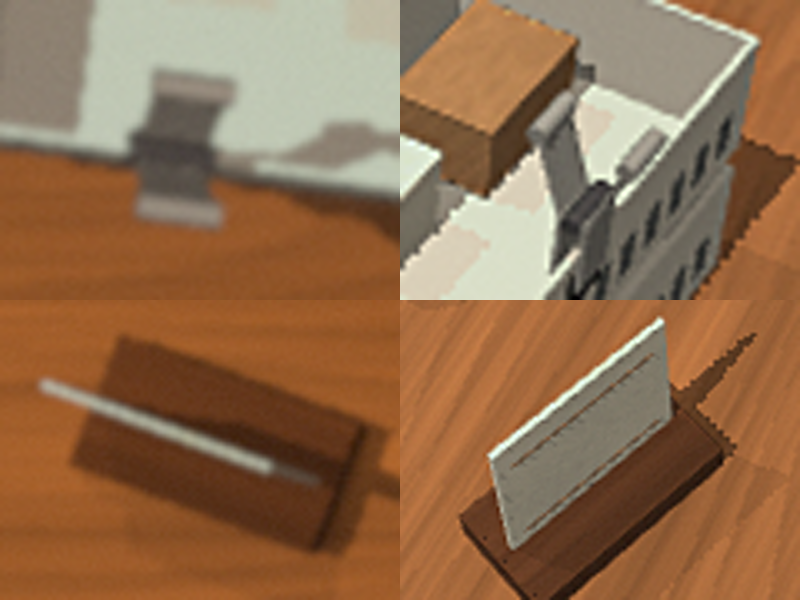

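```bash
python3 - <<'E'
from h import *
t=optics.camera("top");s=optics.camera("side")
b=tri(t,(399,277.4),s,(391,203));f=tri(t,(395.8,302.4),s,(408,210.6));print(b,f)
B=onz(t,399,277.4,.225);F=onz(t,395.8,302.4,.225);print("pads",B,F,(B+F)/2,np.linalg.norm(B-F),np.degrees(np.arctan2(*(B-F)[[1,0]])))
R=[onz(t,353,289,.155),onz(t,489,304,.155)];d=R[1]-R[0];print("rim",R,np.linalg.norm(d),np.degrees(np.arctan2(d[1],d[0])))
C=[onz(t,125.5,241.2,.13),onz(t,182.5,261.7,.13)];d=C[1]-C[0];print("card",C,sum(C)/2,np.linalg.norm(d),np.degrees(np.arctan2(d[1],d[0])))
print(tri(t,(125.5,241.2),s,(210+90*.3,360+158*.3)),tri(t,(182.5,261.7),s,(210+262*.3,360+20*.3)))
o=robot.observe()
from scipy.spatial.transform import Rotation as Ro
print(Ro.from_quat(o["tool_rot"]).as_matrix().round(3))
E
```

```text
(array([ 0.47247467, -0.18525467,  0.21714215]), np.float64(0.0014806461869654815)) (array([ 0.42891215, -0.17802533,  0.21702527]), np.float64(0.0011636261307120287))
pads [ 0.47285439 -0.18411599  0.225     ] [ 0.42833818 -0.17726141  0.225     ] [ 0.45059629 -0.1806887   0.225     ] 0.04504085443911462 -8.753626509155364
rim [array([ 0.45487469, -0.10427866,  0.155     ]), array([ 0.42312881, -0.36251673,  0.155     ])] 0.26018205588953236 -97.00835628878188
card [array([0.55468716, 0.33951519, 0.13      ]), array([0.51296153, 0.22719364, 0.13      ])] [0.53382435 0.28335442 0.13      ] 0.11982136694660991 -110.379216476697
(array([0.55537446, 0.34177947, 0.12319333]), np.float64(0.00011714218285031094)) (array([0.51317435, 0.22882904, 0.12270327]), np.float64(0.0006805963848812032))
[[ 0.971  0.238 -0.   ]
 [ 0.238 -0.971  0.001]
 [ 0.    -0.001 -1.   ]]
```

>>> {"api": "drive_tool", "payload": {
  "moves": [
    [0.04,-0.03,-0.01,0,0,-0.12,1],
    [0.08,-0.058,-0.02,0,0,-0.24,1],
    [0.12,-0.088,-0.03,0,0,-0.36,1],
    [0.16,-0.117,-0.04,0,0,-0.48,1],
    [0.2,-0.146,-0.05,0,0,-0.6,1]
  ],
  "force": 20
}}

```text
t: 0.7
tcp_pos: [0.2957, -0.3692, 0.2885]
tool_rot: [0.912, 0.41, 0.0, 0.0]
contact_force: [0.5, -1.1, -0.3]
opening: 1.002
gripper_force: 0.0
```

```bash
cat >> h.py <<'E'
from scipy.spatial.transform import Rotation as Ro
def plan(P,yaw):
    "tool shift/turn to reach TCP P, tool down with tool-y at world yaw (deg)"
    o=robot.observe();M=Ro.from_quat(o["tool_rot"])
    a=np.radians(yaw);y=np.array([np.cos(a),np.sin(a),0]);z=np.array([0,0,-1.])
    T=Ro.from_matrix(np.c_[np.cross(y,z),y,z])
    print(o["t"],o["tcp_pos"].round(4),"shift",M.inv().apply(np.array(P)-o["tcp_pos"]).round(4),"turn",(M.inv()*T).as_rotvec().round(4),"op",round(o["opening"],3),"F",o["gripper_force"],o["contact_force"].round(2))
E
python3 -c "
from h import *
plan([.4505,-.181,.28],-7)"
```

```text
0.7 [ 0.2957 -0.3692  0.2885] shift [ 0.2435 -0.0091  0.0085] turn [ 2.000e-04 -0.000e+00 -6.034e-01] op 1.002 F 0.0 [ 0.47 -1.07 -0.27]
```

>>> {"api": "drive_tool", "payload": {
  "moves": [
    [0.048,-0.002,0,0,0,-0.12,1],
    [0.097,-0.004,0,0,0,-0.24,1],
    [0.146,-0.006,0,0,0,-0.36,1],
    [0.195,-0.008,0,0,0,-0.48,1],
    [0.2435,-0.009,0,0,0,-0.603,1]
  ]
}}

```text
t: 1.2
tcp_pos: [0.4515, -0.1816, 0.2884]
tool_rot: [0.749, 0.663, 0.0, 0.0]
contact_force: [0.1, -0.7, -0.7]
opening: 1.0
gripper_force: 0.0
```

```bash
python3 - <<'E'
from h import *
plan([.4505,-.181,.203],-7)
t=optics.camera("top");s=optics.camera("side")
r=lambda im,x,y,w,h:cv2.resize(im[y:y+h,x:x+w],(400,300),interpolation=cv2.INTER_CUBIC)
cv2.imwrite("pics/c2.png",np.hstack([r(t["img"],340,230,120,90),r(s["img"],340,150,120,90)]))
E
```

```text
1.2 [ 0.4515 -0.1816  0.2884] shift [ 0.0005 -0.0011  0.0854] turn [0.0005 0.0003 0.0002] op 1.0 F 0.0 [ 0.15 -0.67 -0.66]
```

View pics/c2.png

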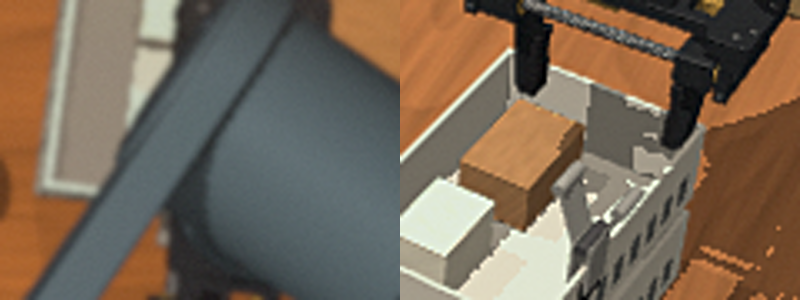

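The side view shows the fingers straddling the clip along the closing direction, with its pads at about side (391,203) and (408,211). I'm descending now.

>>> {"api": "drive_tool", "payload": {
  "moves": [
    [0,-0.001,0.03,0,0,0,1],
    [0,-0.001,0.055,0,0,0,1],
    [0,-0.001,0.073,0,0,0,1],
    [0,-0.001,0.083,0,0,0,1],
    [0,-0.001,0.083,0,0,0,1]
  ]
}}

```text
t: 1.8
tcp_pos: [0.4485, -0.1833, 0.2039]
tool_rot: [0.751, 0.66, -0.0, -0.001]
contact_force: [0.3, 0.1, 0.9]
opening: 0.998
gripper_force: 0.0
```

```bash
python3 - <<'E'
from h import *
plan([.4505,-.181,.205],-7)
s=optics.camera("side")
cv2.imwrite("pics/c3.png",cv2.resize(s["img"][170:260,340:460],(800,600),interpolation=cv2.INTER_CUBIC))
E
```

```text
1.8 [ 0.4485 -0.1833  0.2039] shift [ 0.0025  0.0017 -0.0011] turn [-0.0026 -0.0013 -0.006 ] op 0.998 F 0.0 [0.28 0.12 0.86]
```

View pics/c3.png

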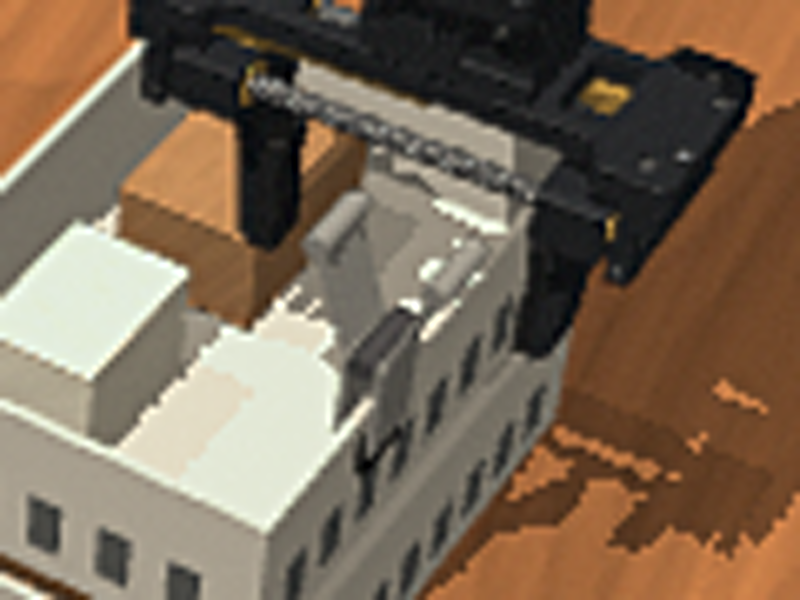

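>>> {"api": "drive_tool", "payload": {
  "moves": [
    [0,0,0,0,0,0,0.6],
    [0,0,0,0,0,0,0.4],
    [0,0,0,0,0,0,0.3],
    [0,0,0,0,0,0,0.25],
    [0,0,0,0,0,0,0.2]
  ]
}}

```text
t: 2.35
tcp_pos: [0.4498, -0.1834, 0.2055]
tool_rot: [0.751, 0.661, 0.0, 0.0]
contact_force: [-0.1, 0.0, 0.3]
opening: 0.601
gripper_force: 3.7
```

```bash
python3 -c "
from h import *
plan([.4505,-.181,.205],-7)"
```

```text
2.35 [ 0.4498 -0.1834  0.2055] shift [0.0025 0.0004 0.0005] turn [ 0.0007  0.0003 -0.0049] op 0.601 F 3.669052175246179 [-0.08  0.    0.25]
```

>>> {"api": "drive_tool", "payload": {
  "moves": [
    [0,0,0,0,0,0,0.0],
    [0,0,0,0,0,0,-0.2],
    [0,0,0,0,0,0,-0.4],
    [0,0,0,0,0,0,-0.6],
    [0,0,0,0,0,0,-0.6]
  ]
}}

```text
t: 2.85
tcp_pos: [0.4495, -0.1833, 0.2051]
tool_rot: [0.751, 0.661, -0.0, -0.0]
contact_force: [0.5, -0.0, -0.1]
opening: 0.271
gripper_force: 19.8
```

```bash
python3 - <<'E'
from h import *
plan([.4505,-.181,.29],-7)
s=optics.camera("side")
cv2.imwrite("pics/c4.png",cv2.resize(s["img"][170:260,340:460],(800,600),interpolation=cv2.INTER_CUBIC))
E
```

```text
2.85 [ 0.4495 -0.1833  0.2051] shift [ 0.0024  0.0007 -0.0849] turn [-0.0002 -0.0001 -0.0048] op 0.271 F 19.846705029326586 [ 0.48 -0.01 -0.13]
```

View pics/c4.png

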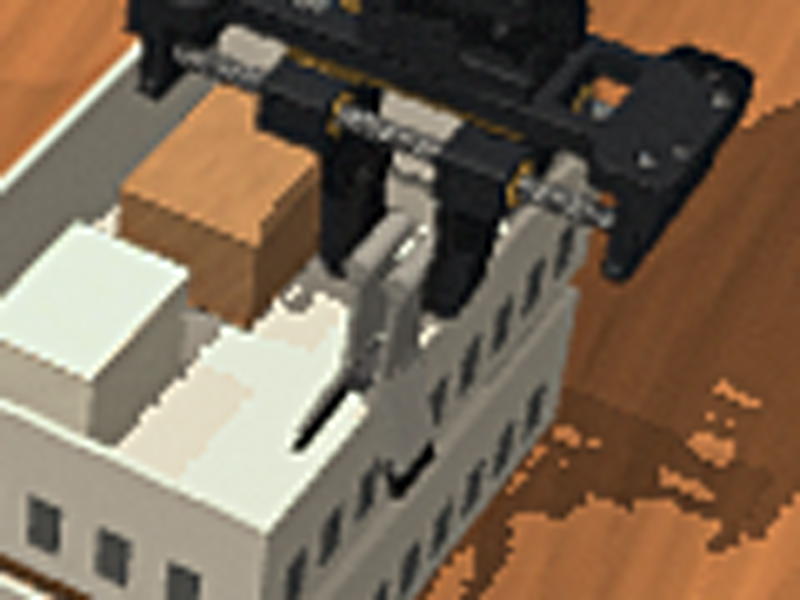

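The clip is squeezed open around the wall: the jaws show at crop (325,420) inside and (405,475) outside. Next is the lift.

>>> {"api": "drive_tool", "payload": {
  "moves": [
    [0,0,-0.01,0,0,0,-0.6],
    [0,0,-0.03,0,0,0,-0.6],
    [0,0,-0.055,0,0,0,-0.6],
    [0,0,-0.08,0,0,0,-0.6],
    [0,0,-0.095,0,0,0,-0.6]
  ]
}}

```text
t: 3.4
tcp_pos: [0.4502, -0.1838, 0.3032]
tool_rot: [0.751, 0.661, 0.0, 0.002]
contact_force: [-0.5, -0.5, 0.6]
opening: 0.271
gripper_force: 19.8
```

```bash
python3 -c "
from h import *
plan([.534,.2835,.3],-20.4)"
```

```text
3.4 [ 0.4502 -0.1838  0.3032] shift [0.4741 0.024  0.0025] turn [0.0031 0.0013 0.2291] op 0.271 F 19.847303431115506 [-0.5  -0.46  0.59]
```

>>> {"api": "drive_tool", "payload": {
  "moves": [
    [0.015,0.001,0,0,0,0.01,-0.6],
    [0.045,0.002,0,0,0,0.03,-0.6],
    [0.08,0.004,0,0,0,0.05,-0.6],
    [0.12,0.006,0,0,0,0.07,-0.6],
    [0.16,0.008,0,0,0,0.09,-0.6]
  ]
}}

```text
t: 3.9
tcp_pos: [0.4779, -0.0244, 0.3012]
tool_rot: [0.78, 0.626, 0.0, 0.0]
contact_force: [1.1, 0.3, -0.7]
opening: 0.27
gripper_force: 19.9
```

>>> {"api": "drive_tool", "payload": {
  "moves": [
    [0.04,-0.001,0,0,0,0.02,-0.6],
    [0.08,-0.003,0,0,0,0.04,-0.6],
    [0.12,-0.004,0,0,0,0.06,-0.6],
    [0.15,-0.006,0,0,0,0.08,-0.6],
    [0.175,-0.008,0,0,0,0.1,-0.6]
  ]
}}

```text
t: 4.4
tcp_pos: [0.5077, 0.149, 0.3011]
tool_rot: [0.81, 0.587, 0.0, 0.0]
contact_force: [0.5, -0.2, 0.1]
opening: 0.267
gripper_force: 19.9
```

```bash
python3 -c "
from h import *
plan([.534,.2835,.3],-20.4)"
```

```text
4.4 [0.5077 0.149  0.3011] shift [ 0.136  -0.0169  0.0011] turn [ 0.0007 -0.0005  0.0396] op 0.267 F 19.852974784985236 [ 0.45 -0.23  0.14]
```

>>> {"api": "drive_tool", "payload": {
  "moves": [
    [0.04,-0.005,0,0,0,0.01,-0.6],
    [0.08,-0.01,0,0,0,0.02,-0.6],
    [0.11,-0.014,0,0,0,0.03,-0.6],
    [0.128,-0.016,0,0,0,0.04,-0.6],
    [0.136,-0.017,0,0,0,0.04,-0.6]
  ]
}}

```text
t: 4.9
tcp_pos: [0.5338, 0.2832, 0.3007]
tool_rot: [0.821, 0.571, 0.0, -0.0]
contact_force: [-0.2, -0.1, -0.8]
opening: 0.269
gripper_force: 19.9
```

>>> {"api": "drive_tool", "payload": {
  "moves": [
    [0,0,0.02,0,0,0,-0.6],
    [0,0,0.035,0,0,0,-0.6],
    [0,0,0.045,0,0,0,-0.6],
    [0,0,0.045,0,0,0,-0.6]
  ]
}}

```text
t: 5.3
tcp_pos: [0.5329, 0.2806, 0.2532]
tool_rot: [0.822, 0.57, -0.002, -0.001]
contact_force: [-0.5, 0.3, -0.5]
opening: 0.267
gripper_force: 19.9
```

```bash
python3 - <<'E'
from h import *
plan([.534,.2835,.188],-20.4)
t=optics.camera("top");s=optics.camera("side")
for X in([.534,.2835,.13],[.5547,.3395,.13],[.513,.2272,.13],[.534,.2835,.16]):print(proj(s,X),proj(t,X))
r=lambda im,x,y,w,h:cv2.resize(im[y:y+h,x:x+w],(400,400),interpolation=cv2.INTER_CUBIC)
cv2.imwrite("pics/c5.png",np.hstack([r(t["img"],100,190,130,130),r(s["img"],200,310,130,130)]))
E
```

```text
5.3 [0.5329 0.2806 0.2532] shift [0.0033 0.0002 0.0652] turn [-0.0029  0.0023 -0.0017] op 0.267 F 19.855739135382464 [-0.47  0.3  -0.54]
[263.82609805 383.2958342 ] [153.87835574 251.34400969]
[237.55050996 404.58989683] [125.50790843 241.19339919]
[288.74698304 363.21037106] [182.49701218 261.68040534]
[262.52748649 374.57893957] [149.3693769  249.97003318]
```

View pics/c5.png

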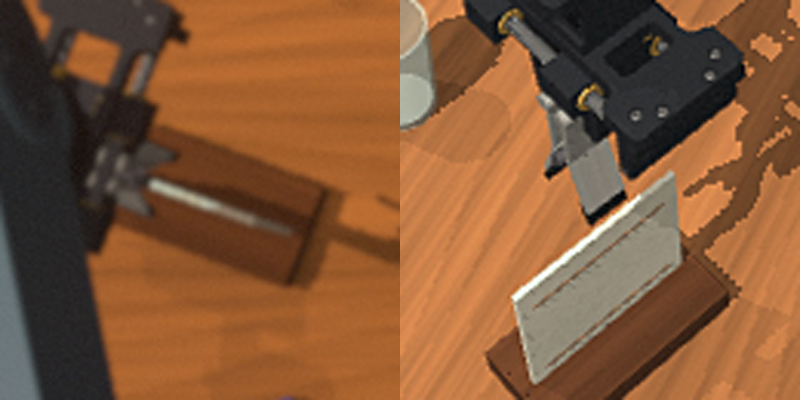

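The top view shows the jaws at crop (175,155) and (150,212), straddling the card line. The side view shows them above the card's middle. Descending 65 mm.

>>> {"api": "drive_tool", "payload": {
  "moves": [
    [0,0,0.008,0,0,0,-0.6],
    [0,0,0.018,0,0,0,-0.6],
    [0,0,0.028,0,0,0,-0.6],
    [0,0,0.036,0,0,0,-0.6],
    [0,0,0.04,0,0,0,-0.6]
  ]
}}

```text
t: 5.9
tcp_pos: [0.5332, 0.2814, 0.2136]
tool_rot: [0.821, 0.57, -0.001, -0.0]
contact_force: [-0.4, -0.3, 0.0]
opening: 0.272
gripper_force: 19.9
```

>>> {"api": "drive_tool", "payload": {
  "moves": [
    [0,0,0.006,0,0,0,-0.6],
    [0,0,0.013,0,0,0,-0.6],
    [0,0,0.02,0,0,0,-0.6],
    [0,0,0.025,0,0,0,-0.6],
    [0,0,0.025,0,0,0,-0.6]
  ]
}}

```text
t: 6.4
tcp_pos: [0.5333, 0.2813, 0.1891]
tool_rot: [0.821, 0.57, -0.001, -0.0]
contact_force: [-0.2, 0.2, -1.2]
opening: 0.264
gripper_force: 19.9
```

```bash
python3 - <<'E'
from h import *
plan([.534,.2835,.188],-20.4)
t=optics.camera("top");s=optics.camera("side")
o=robot.observe();n=np.array([np.cos(np.radians(-20.4)),np.sin(np.radians(-20.4)),0])
P=o["tcp_pos"]+[0,0,.0187-.0945]
print("pred near tip",proj(s,P-.02*n),"tips top",proj(t,P-.02*n),proj(t,P+.02*n))
r=lambda im,x,y,w,h:cv2.resize(im[y:y+h,x:x+w],(400,400),interpolation=cv2.INTER_CUBIC)
cv2.imwrite("pics/c6.png",np.hstack([r(t["img"],110,200,100,100),r(s["img"],220,330,100,100)]))
E
```

```text
6.4 [0.5333 0.2813 0.1891] shift [ 0.0023 -0.0001  0.0011] turn [-0.0013  0.001  -0.001 ] op 0.264 F 19.855863774637328 [-0.19  0.21 -1.18]
pred near tip [272.15486316 393.96562594] tips top [153.44497891 261.54272168] [160.8183007  242.63525842]
```

View pics/c6.png

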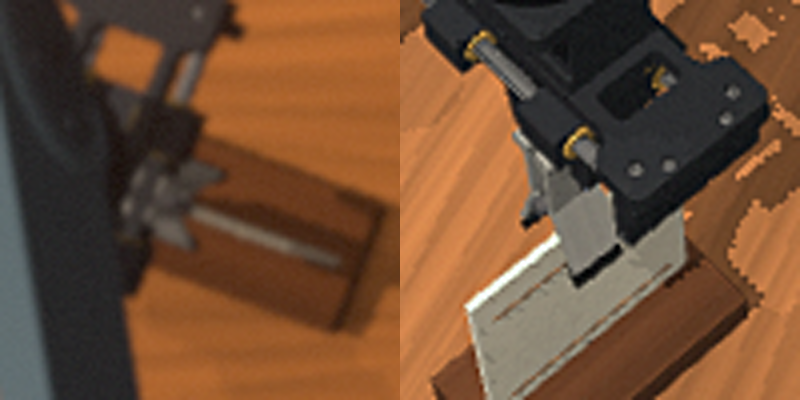

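The jaws straddle the card: the near jaw's lower edge is at side (270,396), where I predicted it, about 2 cm below the top edge. The card hasn't moved. I'll let it settle, then hand in.

>>> {"api": "drive_tool", "payload": {
  "moves": [
    [0,0,0,0,0,0,-0.6],
    [0,0,0,0,0,0,-0.6],
    [0,0,0,0,0,0,-0.6],
    [0,0,0,0,0,0,-0.6]
  ]
}}

```text
t: 6.9
tcp_pos: [0.5339, 0.2815, 0.1904]
tool_rot: [0.821, 0.57, 0.0, 0.0]
contact_force: [-0.1, -1.3, -0.3]
opening: 0.275
gripper_force: 19.9
```

```bash
python3 -c "
from h import *
plan([.534,.2835,.188],-20.4)
print(robot.finish_job())"
```

```text
6.9 [0.5339 0.2815 0.1904] shift [ 0.0019 -0.0006  0.0024] turn [ 0.0002 -0.0002 -0.001 ] op 0.275 F 19.855898679384154 [-0.14 -1.27 -0.35]
the job is handed in; nothing more can be done
None
```

I handed the job in with the gripper holding the clip squeezed open over the card, one jaw on each side and the tips about 2 cm below the top edge; the final pictures showed it clear of the card and the card unmoved, but no verdict came back.

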